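# Open the mounting press and raise the mount by one turn of the handwheel

## Robot

A 6-joint arm with a two-finger parallel gripper is mounted at the origin on the work surface. World frame = base frame: x ahead of the robot, y to its left, z up, the work surface at z = 0. Lengths are in m, angles in rad, forces in N, time in s.
With the tool pointing down it reaches from about 0.3 to 0.775 m from the base axis. Payload 14.6 kg.
Tool frame: the origin (TCP) lies at the very end of the fingers, on their centre line; the grasp point (between the pads) lies 19 mm behind it; z points along the fingers, y is the line along which they close (so a half turn about z gives the same grasp; the last joint's range is limited). The gripper opens to 94 mm and grips with 3 to 60 N. Pads are 16 mm wide; open, the fingers measure 119 mm over their backs; the gripper's body (75 mm by 177 mm) begins 78 mm behind the grasp point.
Start: joints at [-0.067, 0.3, 1.521, -0, 1.321, -0.067], TCP at [0.55, -0, 0.205] pointing down, gripper open.
Joint ranges: [-3.03, 3.03], [-0.79, 2.21], [0.23, 2.52], [-1.04, 4.18], [0, 3.07], [-2.55, 2.55]. Speed limits (rad/s): [2.22, 2.22, 2.57, 3.14, 3.14, 3.14].

## Interface

Orientations are given as [roll, pitch, yaw] about the fixed x, y, z axes, in that order (R = Rz(yaw) Ry(pitch) Rx(roll)).
In Python, from station import ctrl, cams gives the robot as it stands. The module is installed in compiled form; this text tells all that it offers.
- The arm moves only by the tool arm_command, never from a script. Its argument "plan" is a list that holds one entry, the list of rows, each a list of 7 numbers: the shift along the tool's x, y, z in mm, then the turn, a rotation vector about the tool's x, y, z in rad, then the closure, from -1 (fully open) to 1 (shut). A call has 1 to 12 rows; each row is the pose to reach, as a shift and turn from the pose commanded when the call began, along the tool's axes at that moment; what a row does not reach only later rows make up. A row lasts 1/10 s, in which the tool goes at most 50 mm and 8.59 degrees, less where a joint would pass 70% of its speed; a pose out of reach is approached as far as the arm can. A call with a gripper value outside its range is refused whole. The fingers move at their own pace and stop on an object; "squeeze" is the grip in N (left out, the last holds). Time passes only in rows, so rows that repeat a pose let the fingers close. It gives the time, the measured TCP pose, the force, the opening and the grip force at its end, in the units of the state.
- ctrl.get_obs(): the state, without advancing time (a new reading comes with each control period).
- cams.camera(name): name is "scene" or "side" or "wrist"; returns (picture, depth): 400x640x3 uint8, blue, green, red; 400x640 float32, m along the optical axis (not along the pixel's ray), 0 where there is no reading.
- cams.camera_info(name): a dict with "fx", "fy", "cx", "cy" (pixels), "world_to_cam" (4x4, takes a point from world to camera coordinates). Camera axes: x right, y down, z forward; pixel columns grow to the right and rows downward; lengths in m; the calibration is good to about 2 mm. The wrist camera is an equidistant fisheye: a pixel r from the principal point sees the ray r / f radians off the axis. A picture is of the moment at which its call begins: read the wrist's pose just before it. camera_info takes no time and is no camera call; for the wrist camera it gives the pose at the moment of the call.
- ctrl.hand_in(): hands the job in; it is judged then, once.
The state is a dict: "time_s": time; "qpos": joint angles; "joint_vel": joint speeds; "tau": joint torques, N m; "ee_pos": TCP position; "eef_rot": TCP orientation; "force": force on the tool from outside, world axes, zero at the start; "moment": the same for the moment, N m; "grip_width": finger opening in m; "grip_force": force on a finger pad.
Only numpy, scipy, OpenCV 4.12 (cv2) and the standard library are available. Lean on these libraries where they do the work, as an engineer would, in place of code of your own. Each camera call takes 0.05 s, during which the arm holds its last target. There are 200 camera calls.

## Task

Unlock the bayonet cover of the small mounting press by twisting it a quarter turn anticlockwise, lift it off and set it down gently, right way up, on the grey rubber mat. Then turn the handwheel clockwise (seen from above) through exactly one full revolution, so that its handle comes back in front of the index post and does not run on past it; the rising piston brings the finished mount up, and it must be left standing there. Leave the bottle, the beaker, the round test block and the spare mounts in the tray where they are.

Things in the scene. Friction and masses are not known exactly. Their poses are not given: they have to be found in the camera images.
- press: Manual specimen mounting press, fixed to the bench: cream housing 190 (x) x 380 (y) x 100 mm high, origin at the centre of its underside, on the bench. In its own frame the mould tower stands at (0, +90) mm and the handwheel's vertical axis at (0, -90) mm. Its front, with the index post, faces its -x.
- mould_mouth (a point): Centre of the mould's mouth: top face of the steel flange (128 mm across, 160 mm above the bench) on which the cover rests; axes as the press. The bore is 50 mm wide.
- claw (a point): Middle, inner edge and top of one of the two steel claws on the flange (on the press's +x side; the other mirrors it on the -x side). Each spans about 45 degrees either way and reaches in to 42 mm from the mould's axis, over the cover's lugs with 2.5 mm play; tops 16.5 mm above the flange, the highest things on it.
- cover: Loose bayonet cover, about 0.4 kg: steel disc 80 mm across, 8 mm thick, with two lugs 24 mm wide reaching 55 mm from its centre along its +x and -x; on top a black grip bar 70 mm long (along its x), 14 mm wide, its top 55 mm above the underside. Origin: centre of the underside. Starts locked: lugs and bar within 0.1 rad of the press's x direction, lugs under the claws.
- cover_grip (a point): Point on the cover's axis, 45 mm above its underside, 10 mm below the bar's top. Turned anticlockwise seen from above, the cover is free to lift from about 65 degrees on (at 90 the bar lies along the press's y); a stop ends the turn at about 96 degrees, another stops it clockwise after a few degrees. It turns easily and has about 2 mm of side play.
- handwheel (a joint): Angle of the handwheel in rad: starts at 0 (handle in front of the index post, piston down), grows clockwise seen from above, 6.283 is one full revolution. Backwards it is stopped at -0.05; forwards it is free to 8. Friction about 0.16 N m (2 to 3 N at the handle) stops the wheel where it is left. The mould's piston rises 30 mm per revolution.
- wheel_axis (a point): Point on the handwheel's vertical axis at the height of the rim's top face, 139 mm above the bench. The wheel is a dark steel ring 61 to 85 mm from the axis, 14 mm thick, with three flat spokes and a hub (44 mm across, 10 mm higher than the rim). Between the rim and the mould flange lie 31 mm.
- handle (a point): Top centre of the handwheel's upright grey handle: a plain round post 24 mm in diameter, fixed on the rim 72 mm from the axis, standing 51 mm above the rim; top 190 mm above the bench.
- index_post (a point): Top of the fixed index post (7 x 10 mm, 38 mm high) on the housing's front edge, 91 mm from the wheel's axis, level with the rim's top face (1 mm lower). The handle stands between it and the axis at 0 and after each full revolution.
- mount: Finished specimen mount: loose black disc 42 mm across, 24 mm high, origin at the centre of its underside. It starts on the piston inside the bore, hidden by the cover, its top 8 mm below the mouth; after one revolution of the wheel it stands 22 mm proud of the mouth, its underside still 2 mm inside the bore.
- mat: Grey rubber mat lying on the bench, 160 x 160 x 4 mm, fixed; origin at the centre of its underside. To the left or to the right of the press.
- tray: Steel specimen tray 150 x 150 x 22 mm, fixed, on the other side of the press from the mat, holding two spare mounts. Origin at the centre of its underside. Not to be used.
- spare0: Spare mount in the tray, 42 mm across, 24 mm high. Leave alone.
- spare1: Spare mount in the tray, 42 mm across, 24 mm high. Leave alone.
- test_block: Round steel hardness test block 64 mm across, 12 mm high, on the bench left of the press. Leave alone.
- bottle: White bottle, 60 mm across, 150 mm high, to the right of the press. Leave alone.
- beaker: Glass beaker, 70 mm across, 85 mm high, behind the press on the left. Leave alone.
Not all that is in view belongs to the job. What is shaped like the cover but green is not meant. What is shaped like the mat but yellow is not meant.

How it is judged:
By the outcome, as a careful person would: the job done as asked, in the order asked, and still so for the second after the job is handed in, with the robot touching nothing.
It also fails if it takes over 72 s, if anything falls off the work surface, if the arm or the gripper's body presses on something with over 40 N, if the wrist force passes 120 N, or if a joint passes its speed limit or range.

## Working session

There is one attempt and no reset: what is moved stays moved. The work goes in short steps, Python scripts to look and compute and a tool call to move; the robot and the scene stay as the last step left them, time stands still between calls to the robot, and variables do not carry over. Pictures are saved under pics/ and viewed, at most 10 in all, crops included, and the job is handed in when it is done.

Besides the shell and the picture viewer there is one more tool, called after "Request:" in YAML: its name, and indented under it one key for each argument. arm_command: Moves the arm, as the interface text tells. Its arguments: {"type":"object","properties":{"plan":{"type":"array"},"squeeze":{"type":"number"}},"required":["plan"]}

```bash
mkdir -p pics; ls; python3 - <<'E'
from station import ctrl,cams
import cv2,numpy as np
for n in("scene","side"):
    p,d=cams.camera(n); i=cams.camera_info(n)
    cv2.imwrite(f"pics/{n}0.png",p); np.savez(f"{n}0.npz",p=p,d=d,K=[i["fx"],i["fy"],i["cx"],i["cy"]],T=i["world_to_cam"])
    print(n,np.linalg.inv(i["world_to_cam"])[:3,3],i["fx"])
o=ctrl.get_obs();print(o["time_s"],o["ee_pos"],o["eef_rot"],o["force"])
E
```

```text
pics
scene [ 1.40839208 -0.39195517  1.14188622] 406.8211617026796
side [0.51247081 0.82415178 1.01368879] 436.0734391112614
0.1 [5.49768150e-01 1.20852135e-05 2.04952677e-01] [-3.14056593e+00 -2.37923967e-05  1.57084910e+00] [ 0.50140172 -0.32966036 -0.16663749]
```

View pics/scene0.png

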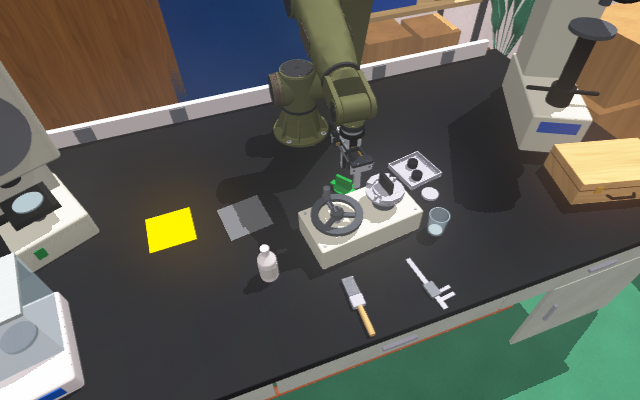

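View pics/side0.png

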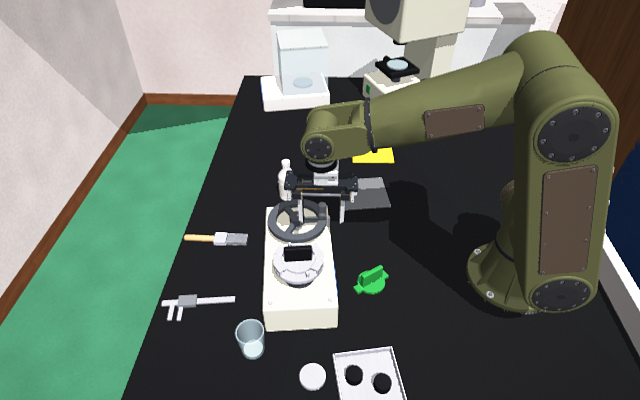

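The scene view shows the press at about (360,215), with the wheel at (337,213), the black bar at (385,184) and the grey mat at (245,217). The green decoy is at (343,185) and the yellow one at (171,230). Next I'll measure with the depth images.

```bash
cat > h.py <<'E'
import numpy as np,cv2
from scipy.optimize import least_squares
def cloud(n):
    z=np.load(n+".npz");d=z["d"];fx,fy,cx,cy=z["K"];v,u=np.indices(d.shape)
    P=np.stack([(u-cx)/fx*d,(v-cy)/fy*d,d,np.ones_like(d)],-1)@np.linalg.inv(z["T"]).T
    P=P[...,:3].copy();P[d==0]=np.nan
    return P,z["p"].astype(int)
def circ(xy,r=None):
    f=lambda a:np.hypot(*(xy-a[:2]).T)-(a[2] if r is None else r)
    s=least_squares(f,[*np.median(xy,0),.07],loss="soft_l1",f_scale=.002);return s.x
E
python3 - <<'E'
from h import *
for n in("scene0","side0"):
    P,c=cloud(n);x,y,z=np.moveaxis(P,-1,0);b,g,r=np.moveaxis(c,-1,0)
    top=(abs(z-.1)<.006)&(c.min(-1)>120)&(x>.35)&(x<.85)&(abs(y)<.5)
    m=cv2.connectedComponentsWithStats(top.astype(np.uint8))
    k=1+np.argmax(m[2][1:,4]);q=P[m[1]==k]
    print(n,"housing",cv2.minAreaRect((q[:,:2]*1000).astype(np.float32)),np.median(q[:,2]))
    reg=cv2.dilate((m[1]==k).astype(np.uint8),None,iterations=20)>0
    mat=(abs(z-.004)<.008)&(c.min(-1)>60)&(c.max(-1)-c.min(-1)<25)&(x>.3)&(x<.9)&(y<-.1)&(y>-.6)
    m=cv2.connectedComponentsWithStats(mat.astype(np.uint8))
    for k in np.argsort(-m[2][1:,4])[:2]+1:
        q=P[m[1]==k];print(" mat",m[2][k],cv2.minAreaRect((q[:,:2]*1000).astype(np.float32)),np.median(q[:,2]))
    w=reg&(abs(z-.139)<.005);print(" rimz n",w.sum(), P[w].mean(0))
    bar=reg&(z>.195)&(z<.25)&(c.max(-1)<70);q=P[bar&(abs(z-.215)<.006)]
    print(" bar",len(q));
    if len(q):print(cv2.minAreaRect((q[:,:2]*1000).astype(np.float32)),np.median(q,0))
    q=P[reg&(abs(z-.19)<.004)];print(" handle",len(q),np.median(q,0) if len(q) else 0)
E
```

```text
scene0 housing ((611.6826171875, 14.050399780273438), (194.0074920654297, 379.64605712890625), 6.715487957000732) 0.10138888628664366
 mat [ 216  195   58   69 1784] ((467.05462646484375, -343.049560546875), (285.7878723144531, 163.69252014160156), 8.556417465209961) 0.005457492506294015
 mat [295 267  51  33 726] ((767.702392578125, -185.79238891601562), (162.2708740234375, 117.1553955078125), 71.29715728759766) 0.0018012428931857283
 rimz n 994 [ 0.62838998 -0.07588099  0.13986249]
 bar 65
((556.5376586914062, 67.55475616455078), (177.62127685546875, 43.44097137451172), 38.87641525268555) [0.59544365 0.10044666 0.21542606]
 handle 61 [ 0.5602859  -0.07662933  0.19061891]
side0 housing ((612.7854614257812, 23.013839721679688), (188.9091339111328, 377.2499694824219), 6.371417999267578) 0.1003753507972831
 mat [ 345  177   46   33 1024] ((412.5090026855469, -350.8583984375), (156.34640502929688, 175.55674743652344), 6.502924919128418) 0.004834305642359649
 mat [279 192   9   9  24] ((704.455810546875, -314.3146667480469), (14.870702743530273, 57.31700897216797), 36.16794204711914) 0.00388828130483887
 rimz n 1031 [ 0.62768401 -0.05245011  0.13883663]
 bar 124
((579.142822265625, 52.063682556152344), (175.3354034423828, 76.06204986572266), 60.43694305419922) [0.60290059 0.11199132 0.21475712]
 handle 78 [0.58963449 0.11239355 0.18992744]
```

```bash
python3 - <<'E'
import cv2
a=cv2.imread("pics/scene0.png")[150:280,220:450];b=cv2.imread("pics/side0.png")[170:340,240:410]
a=cv2.resize(a,(800,452));cv2.imwrite("pics/crop0.png",a)
E
```

```text
(no output)
```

View pics/crop0.png

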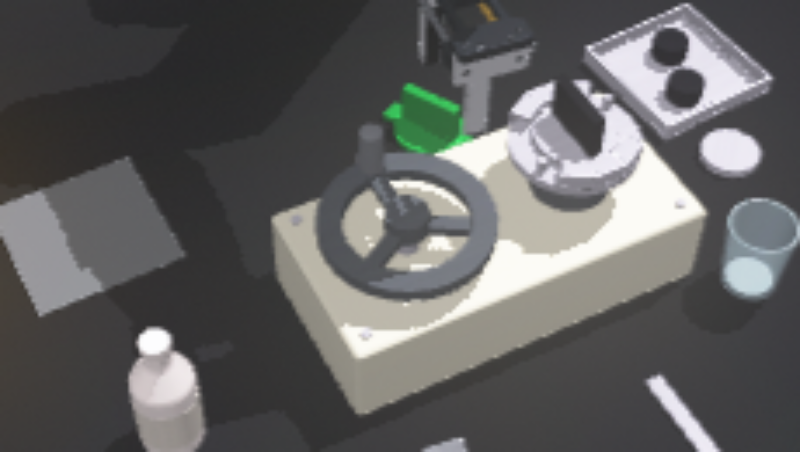

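```bash
python3 - <<'E'
from h import *
for n in("scene0","side0"):
    P,c=cloud(n);x,y,z=np.moveaxis(P,-1,0)
    for nm,zz,c0,ri,ro in(("rim",.139,(.622,-.072),.061,.085),("flange/claw",.168,(.602,.108),.042,.064)):
        m=(abs(z-zz)<(.004 if nm=="rim" else .012))&(np.hypot(x-c0[0],y-c0[1])<ro+.02)
        q=P[m][:,:2]
        f=lambda a:np.maximum(0,np.hypot(*(q-a).T)-ro)+np.maximum(0,ri-np.hypot(*(q-a).T))
        s=least_squares(f,c0,loss="soft_l1",f_scale=.002);print(n,nm,len(q),s.x,s.cost/len(q)*1e6, np.median(P[m][:,2]))
        print("   outer fit",circ(q[np.hypot(*(q-s.x).T)>(ro-.006)]))
    m=(abs(z-.2145)<.004)&(np.hypot(x-.602,y-.108)<.06);q=P[m][:,:2]*1000
    print(" bar",len(q),cv2.minAreaRect(q.astype(np.float32)),np.median(q,0), q.min(0),q.max(0), np.median(P[m][:,2]))
    m=(abs(z-.189)<.005)&(np.hypot(x-.56,y+.077)<.04);q=P[m]
    print(" handle",len(q),(q.min(0)+q.max(0))/2)
    m=(abs(z-.004)<.006)&(c.min(-1)>45)&(c.max(-1)-c.min(-1)<25)&(x>.3)&(x<.6)&(y<-.2)&(y>-.5)
    k=cv2.morphologyEx(m.astype(np.uint8),cv2.MORPH_OPEN,np.ones((5,5)))>0;q=P[k][:,:2]*1000
    print(" mat",k.sum(),cv2.minAreaRect(q.astype(np.float32)),c[k].mean(0))
E
```

```text
scene0 rim 872 [ 0.61932355 -0.0751004 ] 6.588960979125661 0.13997008786664988
   outer fit [ 0.62064454 -0.07508203  0.08255393]
scene0 flange/claw 746 [0.59991705 0.11108775] 5.903613895276988 0.1695783247037413
   outer fit [0.60141647 0.10720769 0.06189509]
 bar 72 ((602.5062255859375, 103.10232543945312), (66.82868957519531, 14.113580703735352), 8.178092956542969) [601.8717347  102.68918858] [568.46563175  93.81193307] [636.15714849 113.84907464] 0.2160246941804918
 handle 37 [ 0.5506218  -0.08393377  0.18933784]
 mat 3502 ((450.81036376953125, -349.9915771484375), (299.9674072265625, 298.0985412597656), 89.97254180908203) [77.87978298 78.8078241  81.12649914]
side0 rim 1050 [ 0.62353494 -0.07158518] 6.0769877793607385 0.13908957239489322
   outer fit [ 0.62258363 -0.07058175  0.08260993]
side0 flange/claw 1285 [0.60398399 0.09841701] 5.6084504708079015 0.1693784971967689
   outer fit [0.60335663 0.10480272 0.06169811]
 bar 138 ((602.9616088867188, 109.61064147949219), (67.13341522216797, 16.611671447753906), 9.116878509521484) [604.25541709 110.45647014] [569.87232759  99.55462855] [636.56429359 121.10486548] 0.21511693598728604
 handle 47 [ 0.55097729 -0.07619105  0.18832232]
 mat 994 ((412.1814270019531, -350.6558532714844), (154.3773651123047, 177.25253295898438), 5.632485866546631) [117.28571429 114.36418511 112.19215292]
```

Request:
arm_command:
  plan:
    - [[0,0,-95,0,0,0.15,-1],[0,0,-95,0,0,0.3,-1],[107,53,-95,0,0,1.44,-1],[107,53,-95,0,0,1.44,-1],[107,53,-95,0,0,1.44,-1],[107,53,-95,0,0,1.44,-1],[107,53,-95,0,0,1.44,-1],[107,53,-95,0,0,1.44,-1],[107,53,-95,0,0,1.44,-1],[107,53,-95,0,0,1.44,-1],[107,53,-95,0,0,1.44,-1],[107,53,-95,0,0,1.44,-1]]

```text
time_s: 1.3
ee_pos: [0.6029, 0.107, 0.3002]
eef_rot: [-3.142, 0.0, 0.134]
force: [-0.0, 0.5, 0.0]
grip_width: 0.0941
grip_force: 0.0
```

```bash
cat >> h.py <<'E'
def shot(n,name):
    from station import ctrl,cams
    i=cams.camera_info(n);p,d=cams.camera(n)
    cv2.imwrite(f"pics/{name}.png",p);np.savez(name+".npz",p=p,d=d,K=[i["fx"],i["fy"],i["cx"],i["cy"]],T=i["world_to_cam"],fish=n=="wrist")
def wcloud(n):
    z=np.load(n+".npz");d=z["d"];fx,fy,cx,cy=z["K"];v,u=np.indices(d.shape)
    a=(u-cx)/fx;b=(v-cy)/fy;t=np.hypot(a,b);s=np.tan(np.minimum(t,1.5))/np.maximum(t,1e-9)
    P=np.stack([a*s*d,b*s*d,d,np.ones_like(d)],-1)@np.linalg.inv(z["T"]).T
    P=P[...,:3].copy();P[(d==0)|(t>1.4)]=np.nan
    return P,z["p"].astype(int)
E
python3 - <<'E'
from h import *
shot("wrist","w1");shot("scene","s1")
P,c=wcloud("w1");x,y,z=np.moveaxis(P,-1,0)
m=(abs(z-.215)<.005)&(np.hypot(x-.602,y-.106)<.055);q=P[m]
print("bar",len(q),cv2.minAreaRect((q[:,:2]*1000).astype(np.float32)) if len(q) else 0)
for k in("w1","s1"):
  P,c=(wcloud if k=="w1" else cloud)(k);x,y,z=np.moveaxis(P,-1,0)
  m=(abs(z-.1765)<.004)&(np.hypot(x-.602,y-.106)<.09);q=P[m][:,:2]
  if len(q)>20:
    print("claw",len(q),q.min(0),q.max(0)); r=np.hypot(*(q-[.602,.106]).T);print(circ(q[r>.057]))
E
```

```text
bar 1157 ((602.6983642578125, 106.84595489501953), (69.35549926757812, 14.162696838378906), 7.233773231506348)
claw 3382 [0.53795811 0.05459399] [0.66642    0.15911429]
[0.6023423  0.10632043 0.06039374]
claw 277 [0.53547875 0.05331179] [0.66581395 0.1562009 ]
[0.60153604 0.10543474 0.06119395]
```

View pics/w1.png

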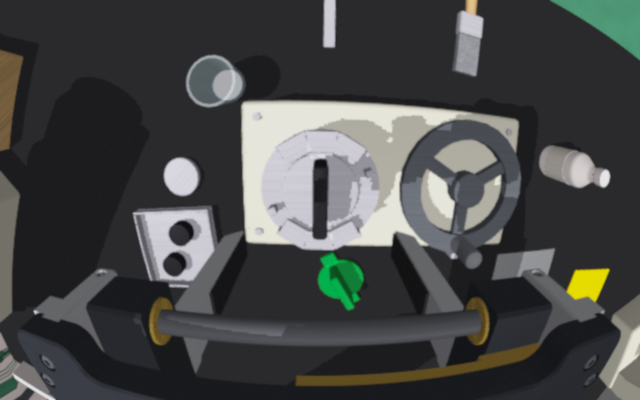

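The wrist view shows the bar at (320,199), the wheel hub at (466,190), the handle at (465,252) and part of the mat at (525,262). The bar centre agrees with the tower to within 1 mm and the TCP is already above it, so I'll descend and grip.

Request:
arm_command:
  plan:
    - [[0,0,40,0,0,0.008,-0.5],[0,0,80,0,0,0.008,-0.3],[0,0,100,0,0,0.008,-0.3],[0,0,114,0,0,0.008,-0.3],[0,0,114,0,0,0.008,1],[0,0,114,0,0,0.008,1],[0,0,114,0,0,0.008,1],[0,0,114,0,0,0.008,1],[0,0,114,0,0,0.008,1],[0,0,114,0,0,0.008,1],[0,0,114,0,0,0.008,1],[0,0,114,0,0,0.008,1]]
  squeeze: 30

```text
time_s: 2.6
ee_pos: [0.6031, 0.1068, 0.1867]
eef_rot: [3.141, -0.0, 0.123]
force: [0.0, -2.6, 2.3]
grip_width: 0.0138
grip_force: 30.0
```

```bash
python3 - <<'E'
from h import *
P,c=wcloud("w1");x,y,z=np.moveaxis(P,-1,0)
m=(abs(z-.139)<.003)&(np.hypot(x-.622,y+.073)<.1);q=P[m][:,:2];r=np.hypot(*(q-[.622,-.073]).T)
print("rim",circ(q[r>.080]),circ(q[abs(r-.061)<.004]))
m=(abs(z-.190)<.003)&(np.hypot(x-.55,y+.081)<.03);print("handle",(P[m].min(0)+P[m].max(0))/2,P[m].max(0)-P[m].min(0))
m=(z>.06)&(z<.16)&(x>.5)&(y<-.16)&(y>-.4);q=P[m];print("bottle",q.min(0),q.max(0))
zz=np.load("s1.npz");fx,fy,cx,cy=zz["K"];T=np.linalg.inv(zz["T"])
P,c=cloud("s1");x,y,z=np.moveaxis(P,-1,0)
m=(abs(z-.004)<.008)&(c.min(-1)>50)&(c.max(-1)-c.min(-1)<25)&(x>.3)&(x<.65)&(y<-.15)&(y>-.5)
k=cv2.connectedComponentsWithStats(cv2.morphologyEx(m.astype(np.uint8),cv2.MORPH_OPEN,np.ones((3,3))))
for j in np.argsort(-k[2][1:,4])[:2]+1:
    q=P[k[1]==j];print("mat",k[2][j],cv2.minAreaRect((q[:,:2]*1000).astype(np.float32)),np.nanmedian(q,0))
for u,v in((218,215),(257,196),(273,222),(232,238)):
    d=T[:3,:3]@[(u-cx)/fx,(v-cy)/fy,1];o=T[:3,3];print((o+d*(.004-o[2])/d[2])[:2])
E
```

```text
rim [ 0.62201737 -0.0724434   0.08260274] [ 0.62231165 -0.07225054  0.06253952]
handle [ 0.55093567 -0.07973186  0.1892871 ] [0.02226074 0.02222731 0.0045704 ]
bottle [ 0.53973285 -0.34150294  0.06001463] [ 0.71626581 -0.16008555  0.15097879]
mat [ 201  195   73   88 4191] ((475.13116455078125, -380.0345458984375), (239.8669891357422, 349.5087585449219), 89.9773178100586) [ 0.47643603 -0.4071705   0.00342846]
mat [283 220  29  39 563] ((570.6930541992188, -209.95175170898438), (75.04720306396484, 158.28244018554688), 89.57645416259766) [ 0.58612856 -0.20632148  0.00200153]
[ 0.37020664 -0.44089502]
[ 0.32856052 -0.28378173]
[ 0.47374762 -0.26024966]
[ 0.4924815  -0.41361506]
```

Request:
arm_command:
  plan:
    - [[0,0,0,0,0,-0.14,1],[0,0,0,0,0,-0.28,1],[0,0,0,0,0,-0.42,1],[0,0,0,0,0,-0.56,1],[0,0,0,0,0,-0.7,1],[0,0,0,0,0,-0.84,1],[0,0,0,0,0,-0.98,1],[0,0,0,0,0,-1.12,1],[0,0,0,0,0,-1.26,1],[0,0,0,0,0,-1.4,1],[0,0,0,0,0,-1.5,1],[0,0,0,0,0,-1.56,1]]

```text
time_s: 3.8
ee_pos: [0.6031, 0.1071, 0.1868]
eef_rot: [3.141, -0.0, 1.687]
force: [0.2, -1.0, 2.7]
grip_width: 0.0138
grip_force: 30.0
```

Request:
arm_command:
  plan:
    - [[0,0,-4,0,0,0,1],[0,0,-8,0,0,0,1],[0,0,-13,0,0,0,1],[0,0,-20,0,0,0,1],[0,0,-35,0,0,0,1],[0,0,-60,0,0,0,1],[0,0,-85,0,0,0,1],[0,0,-100,0,0,0,1],[0,0,-100,0,0,0,1]]

```text
time_s: 4.7
ee_pos: [0.6035, 0.1071, 0.2891]
eef_rot: [3.137, -0.0, 1.682]
force: [0.3, -0.6, -4.8]
grip_width: 0.0139
grip_force: 30.0
```

```bash
python3 - <<'E'
from h import *
shot("scene","s2")
P,c=cloud("s2");a=cv2.imread("pics/s2.png")[130:280,200:450];cv2.imwrite("pics/s2c.png",cv2.resize(a,(750,450)))
E
```

```text
(no output)
```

View pics/s2c.png

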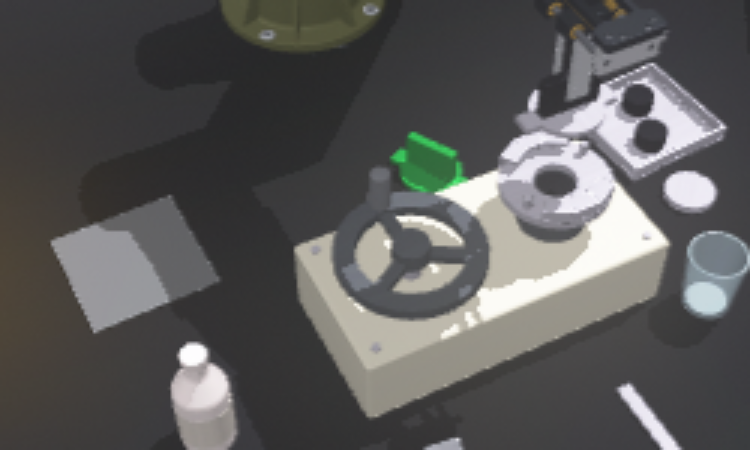

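The cover is off and the bore is visible at crop (555,180), with the mat centred at crop (135,262). I'll carry the cover to the mat.

Request:
arm_command:
  plan:
    - [[-18,-10,0,0,0,0,1],[-53,-29,0,0,0,0,1],[-92,-51,0,0,0,0,1],[-132,-73,0,0,0,0,1],[-172,-95,0,0,0,0,1],[-212,-117,0,0,0,0,1],[-252,-139,0,0,0,0,1],[-292,-161,0,0,0,0,1],[-332,-183,0,0,0,0,1],[-372,-204,0,0,0,0,1],[-408,-224,0,0,0,0,1],[-433,-238,0,0,0,0,1]]

```text
time_s: 5.95
ee_pos: [0.4133, -0.3518, 0.2851]
eef_rot: [-3.14, -0.001, 1.681]
force: [0.6, -0.3, -4.5]
grip_width: 0.0138
grip_force: 30.0
```

```bash
python3 - <<'E'
from h import *
from station import ctrl
shot("wrist","w3")
P,c=wcloud("w3");x,y,z=np.moveaxis(P,-1,0)
m=(abs(z-.004)<.006)&(c.min(-1)>50)&(c.max(-1)-c.min(-1)<25)&(abs(x-.415)<.13)&(abs(y+.35)<.13)
q=P[m];print(m.sum(),cv2.minAreaRect((q[:,:2]*1000).astype(np.float32)),np.median(q,0));print(ctrl.get_obs()["ee_pos"])
E
```

```text
13921 ((432.0310363769531, -349.93560791015625), (259.9246826171875, 225.8621826171875), 89.9723892211914) [ 0.45673157 -0.30713864  0.00121793]
[ 0.41198945 -0.35441236  0.2848033 ]
```

View pics/w3.png

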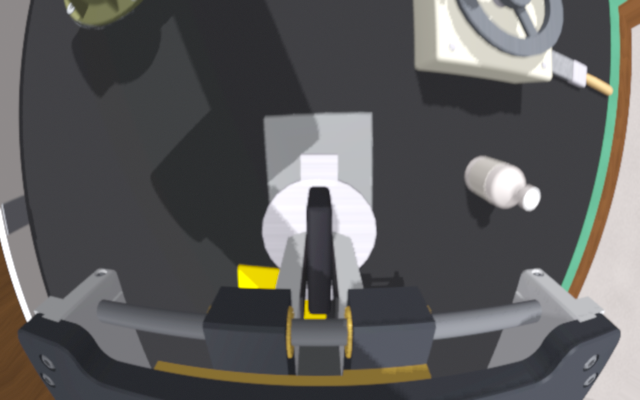

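The wrist view shows the cover at (320,225) held level above the mat, which spans columns 263–373 with its far edge at row 113. I'll lower it slowly.

Request:
arm_command:
  plan:
    - [[4,2,45,0,0,0,1],[4,2,90,0,0,0,1],[4,2,135,0,0,0,1],[4,2,175,0,0,0,1],[4,2,210,0,0,0,1],[4,2,230,0,0,0,1],[4,2,242,0,0,0,1],[4,2,247,0,0,0,1],[4,2,250,0,0,0,1],[4,2,250,0,0,0,1],[4,2,250,0,0,0,1]]

```text
time_s: 7.1
ee_pos: [0.4167, -0.346, 0.0373]
eef_rot: [3.141, 0.001, 1.683]
force: [0.5, 0.3, -4.7]
grip_width: 0.0136
grip_force: 30.0
```

Request:
arm_command:
  plan:
    - [[0,0,2,0,0,0,1],[0,0,3,0,0,0,1],[0,0,4,0,0,0,1],[0,0,5,0,0,0,1],[0,0,5.5,0,0,0,1],[0,0,5.5,0,0,0,1],[0,0,5.5,0,0,0,1]]

```text
time_s: 7.8
ee_pos: [0.4164, -0.3457, 0.0309]
eef_rot: [-3.142, -0.0, 1.683]
force: [0.8, -0.0, -4.6]
grip_width: 0.0138
grip_force: 30.0
```

Not on the mat yet, because the force still shows the cover's weight. I'll go down a little further.

Request:
arm_command:
  plan:
    - [[0,0,0.5,0,0,0,1],[0,0,1,0,0,0,1],[0,0,1.5,0,0,0,1],[0,0,1.5,0,0,0,1]]

```text
time_s: 8.2
ee_pos: [0.4165, -0.3458, 0.0307]
eef_rot: [3.141, 0.0, 1.683]
force: [-6.6, 5.0, 13.0]
grip_width: 0.0138
grip_force: 30.0
```

Request:
arm_command:
  plan:
    - [[0,0,-0.7,0,0,0,1],[0,0,-0.7,0,0,0,-0.3],[0,0,-0.7,0,0,0,-0.3],[0,0,-0.7,0,0,0,-0.3],[0,0,-0.7,0,0,0,-0.3],[0,0,-0.7,0,0,0,-0.3],[0,0,-20,0,0,0,-0.3],[0,0,-60,0,0,0,-0.3],[0,0,-110,0,0,0,-0.3],[0,0,-160,0,0,0,-0.3],[0,0,-200,0,0,0,-0.3],[0,0,-200,0,0,0,-0.3]]

```text
time_s: 9.4
ee_pos: [0.4177, -0.3469, 0.2352]
eef_rot: [3.136, 0.007, 1.683]
force: [-0.0, 0.5, -0.3]
grip_width: 0.061
grip_force: 0.0
```

```bash
python3 - <<'E'
from h import *
from station import ctrl
shot("wrist","w4");shot("scene","s4")
for k,f in(("w4",wcloud),("s4",cloud)):
  P,c=f(k);x,y,z=np.moveaxis(P,-1,0)
  n=(np.hypot(x-.416,y+.346)<.06)
  for a in(.012,.059):
    q=P[n&(abs(z-a)<.004)];print(k,a,len(q),cv2.minAreaRect((q[:,:2]*1000).astype(np.float32)),np.median(q[:,2]))
  P2=P[(abs(z-.004)<.004)&(c.min(-1)>95)&(c.max(-1)-c.min(-1)<30)&(np.hypot(x-.416,y+.346)<.13)];print(len(P2),P2.min(0),P2.max(0))
o=ctrl.get_obs();print(o["ee_pos"],o["eef_rot"],o["force"])
E
```

```text
w4 0.012 2476 ((415.6033020019531, -345.58734130859375), (102.25505065917969, 79.57009887695312), 63.308860778808594) 0.011604291668509903
w4 0.059 619 ((415.19671630859375, -344.7222900390625), (12.837843894958496, 67.29102325439453), 6.620101451873779) 0.05842437580658133
10091 [ 3.22916045e-01 -4.47155992e-01  9.20883328e-06] [ 0.51655656 -0.25928481  0.00768116]
s4 0.012 213 ((418.4268798828125, -345.9356994628906), (116.1993408203125, 106.55589294433594), 64.2599105834961) 0.01230422152205346
s4 0.059 66 ((415.52606201171875, -347.75482177734375), (19.19770050048828, 69.22940826416016), 6.654207229614258) 0.05991439811067756
757 [ 0.32392751 -0.43748796  0.00053516] [ 0.50195835 -0.26025946  0.0079915 ]
[ 0.41645096 -0.34570205  0.22953816] [3.14098181e+00 7.35083944e-04 1.68282628e+00] [-0.11198064  1.12983708 -1.15266427]
```

Request:
arm_command:
  plan:
    - [[20,13,-20,0,0,0.14,-0.3],[45,29,-20,0,0,0.28,-0.3],[70,46,-20,0,0,0.42,-0.3],[96,63,-20,0,0,0.56,-0.3],[122,80,-20,0,0,0.7,-0.3],[148,97,-20,0,0,0.84,-0.3],[174,114,-20,0,0,0.98,-0.3],[200,131,-20,0,0,1.12,-0.3],[224,147,-20,0,0,1.26,-0.3],[240,157,-20,0,0,1.4,-0.3],[248.7,163.2,-20,0,0,1.53,-0.3],[248.7,163.2,-20,0,0,1.57,-0.3]]

```text
time_s: 10.7
ee_pos: [0.5507, -0.0789, 0.2471]
eef_rot: [-3.14, 0.003, 0.109]
force: [0.7, 0.2, -0.1]
grip_width: 0.0612
grip_force: 0.0
```

```bash
python3 - <<'E'
from h import *
from station import ctrl
shot("wrist","w5")
P,c=wcloud("w5");x,y,z=np.moveaxis(P,-1,0)
m=(abs(z-.190)<.003)&(np.hypot(x-.551,y+.08)<.03);print("handle",(P[m].min(0)+P[m].max(0))/2,P[m].max(0)-P[m].min(0))
m=(abs(z-.139)<.003)&(np.hypot(x-.622,y+.0725)<.1);q=P[m][:,:2];r=np.hypot(*(q-[.622,-.0725]).T)
print("rim",circ(q[r>.080]))
m=(abs(z-.138)<.004)&(np.hypot(x-.532,y+.083)<.015)&(np.hypot(x-.622,y+.0725)>.087);print("post",m.sum(),P[m].min(0),P[m].max(0))
o=ctrl.get_obs();print(o["ee_pos"],o["eef_rot"],o["force"])
E
```

```text
handle [ 0.55088984 -0.07995113  0.18939266] [0.02262444 0.0226319  0.00472019]
rim [ 0.62211663 -0.07232333  0.08237965]Traceback (most recent call last):
  File "<stdin>", line 8, in <module>
    return umr_minimum(a, axis, None, out, keepdims, initial, where)
ValueError: zero-size array to reduction operation minimum which has no identity
```

Request:
arm_command:
  plan:
    - [[0,0,40,0,0,0,-0.3],[0,0,75,0,0,0,-0.3],[0,0,94,0,0,0,-0.3],[0,0,94,0,0,0,-0.3],[0,0,94,0,0,0,1],[0,0,94,0,0,0,1],[0,0,94,0,0,0,1],[0,0,94,0,0,0,1],[0,0,94,0,0,0,1],[0,0,94,0,0,0,1]]
  squeeze: 12

```text
time_s: 11.75
ee_pos: [0.5509, -0.0804, 0.1559]
eef_rot: [3.141, -0.001, 0.113]
force: [0.2, -0.2, 2.9]
grip_width: 0.0237
grip_force: 12.0
```

Request:
arm_command:
  plan:
    - [[0.6,-9.4,0,0,0,0,1],[2.5,-18.6,0,0,0,0,1],[5.5,-27.6,0,0,0,0,1],[9.6,-36,0,0,0,0,1],[14.9,-43.8,0,0,0,0,1],[21.1,-50.9,0,0,0,0,1],[28.2,-57.1,0,0,0,0,1],[36,-62.4,0,0,0,0,1],[44.4,-66.5,0,0,0,0,1],[53.4,-69.5,0,0,0,0,1],[62.6,-71.4,0,0,0,0,1],[72,-72,0,0,0,0,1]]

```text
time_s: 12.95
ee_pos: [0.614, -0.0015, 0.1551]
eef_rot: [3.14, 0.002, 0.112]
force: [-4.1, -8.7, 0.6]
grip_width: 0.0239
grip_force: 12.0
```

Request:
arm_command:
  plan:
    - [[9.4,0.6,0,0,0,0,1],[18.6,2.5,0,0,0,0,1],[27.6,5.5,0,0,0,0,1],[36,9.6,0,0,0,0,1],[43.8,14.9,0,0,0,0,1],[50.9,21.1,0,0,0,0,1],[57.1,28.2,0,0,0,0,1],[62.4,36,0,0,0,0,1],[66.5,44.4,0,0,0,0,1],[69.5,53.4,0,0,0,0,1],[71.4,62.6,0,0,0,0,1],[72,72,0,0,0,0,1]]

```text
time_s: 14.15
ee_pos: [0.6971, -0.0591, 0.1552]
eef_rot: [-3.136, -0.009, 0.115]
force: [30.0, 27.9, -9.1]
grip_width: 0.0786
grip_force: 16.7
```

```bash
python3 - <<'E'
from h import *
shot("scene","s6")
a=cv2.imread("pics/s6.png")[130:280,200:450];cv2.imwrite("pics/s6c.png",cv2.resize(a,(750,450)))
E
```

```text
(no output)
```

View pics/s6c.png

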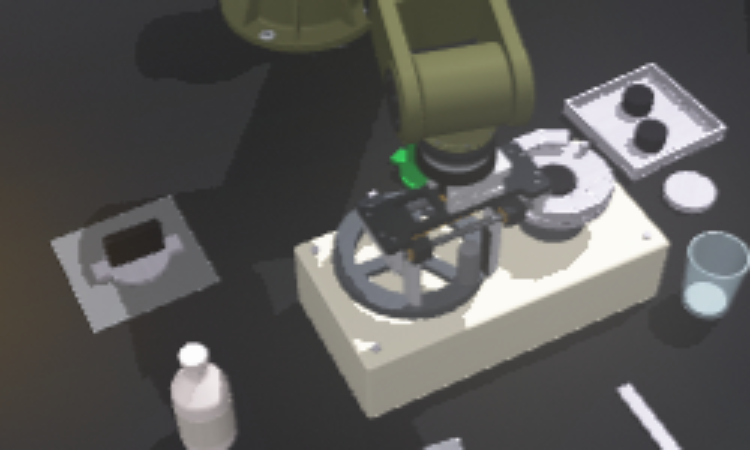

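The fingers were forced open, so the handle has slipped in the pads. I'll check with the side view.

```bash
python3 - <<'E'
from h import *
from station import ctrl
shot("side","d6");shot("wrist","w6")
a=cv2.imread("pics/d6.png")[170:330,240:400];b=cv2.imread("pics/w6.png")
a=cv2.resize(a,(400,400));b=cv2.resize(b[60:360,170:470],(400,400));cv2.imwrite("pics/d6c.png",np.hstack([a,b]))
o=ctrl.get_obs();print(o["ee_pos"],o["force"],o["grip_width"],o["grip_force"])
E
```

```text
[ 0.69715621 -0.0593652   0.15520224] [ 30.19557555  28.4498953  -10.24766227] 0.07898667338922238 16.845572590827942
```

View pics/d6c.png

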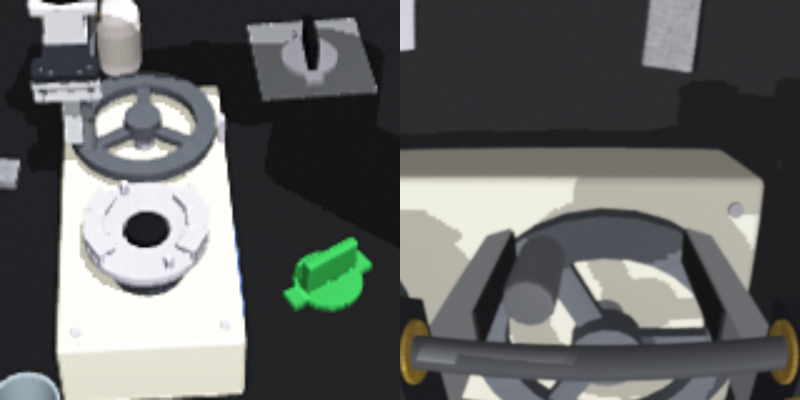

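```bash
python3 - <<'E'
from h import *
A=np.array([.622,-.0725]);c_,s_=np.cos(.113),np.sin(.113)
for k,f in(("w6",wcloud),("s6",cloud),("d6",cloud)):
    P,c=f(k);x,y,z=np.moveaxis(P,-1,0);n=np.hypot(x-A[0],y-A[1])<.1
    for zz in(.19,.17,.165,.155,.15):
        m=n&(abs(z-zz)<.0025);q=P[m][:,:2]-A
        q=q@np.array([[c_,-s_],[s_,c_]])*1000 # press frame
        h=np.histogram2d(q[:,0],q[:,1],bins=[range(-100,101,20)]*2)[0]
        i=np.argwhere(h>15)
        print(k,zz,[(int(-100+20*a),int(-100+20*b),int(h[a,b])) for a,b in i])
E
```

```text
w6 0.19 [(40, 20, 209), (40, 40, 27), (60, -40, 50), (60, 20, 656), (60, 40, 189), (80, -60, 58), (80, -40, 53), (80, 40, 89)]
w6 0.17 [(60, -40, 37), (60, 20, 132), (60, 40, 45), (80, -60, 45), (80, -40, 42), (80, 40, 76)]
w6 0.165 [(60, -40, 39), (60, 20, 116), (60, 40, 41), (80, -60, 33), (80, -40, 35), (80, 40, 52)]
w6 0.155 [(60, -40, 19), (60, 20, 102), (60, 40, 22), (80, -40, 22)]
w6 0.15 [(-20, -20, 31), (-20, 0, 33), (0, -20, 144), (0, 0, 161), (20, -20, 20), (20, 0, 19), (60, 20, 97)]
s6 0.19 []
s6 0.17 []
s6 0.165 []
s6 0.155 []
s6 0.15 []
d6 0.19 []
d6 0.17 []
d6 0.165 []
d6 0.155 []
d6 0.15 [(-20, -20, 19), (-20, 0, 27), (0, -20, 19), (0, 0, 32)]
```

The handle stuck at about 153° and wedged against a finger edge. I'll open, lift, and regrasp with the pads tangential, turning the tool along with the wheel.

Request:
arm_command:
  plan:
    - [[0,0,0,0,0,0,-1],[0,0,0,0,0,0,-1],[0,0,0,0,0,0,-1],[0,0,0,0,0,0,-1],[0,0,-30,0,0,0,-1],[0,0,-70,0,0,0,-1],[0,0,-110,0,0,0,-1],[0,0,-110,0,0,-0.14,-1],[0,0,-110,0,0,-0.28,-1],[0,0,-110,0,0,-0.42,-1],[0,0,-110,0,0,-0.56,-1],[0,0,-110,0,0,-0.7,-1]]

```text
time_s: 15.5
ee_pos: [0.6938, -0.0644, 0.2655]
eef_rot: [-3.142, 0.0, 0.818]
force: [0.4, -0.8, -0.7]
grip_width: 0.0939
grip_force: 0.0
```

```bash
cat >> h.py <<'E'
def handle(name="wrist",tag="t"):
    from station import ctrl
    shot(name,tag);P,c=(wcloud if name=="wrist" else cloud)(tag);A=np.array([.622,-.0725]);x,y,z=np.moveaxis(P,-1,0)
    r=np.hypot(x-A[0],y-A[1]);q=P[(abs(z-.1895)<.003)&(r>.05)&(r<.09)]
    if len(q)<10:print("none",len(q));return
    m=np.median(q[:,:2],0);q=q[np.hypot(*(q[:,:2]-m).T)<.02]
    h=(q[:,:2].min(0)+q[:,:2].max(0))/2;v=h-A;th=np.pi-(np.arctan2(v[1],v[0])-.113)
    print("handle",len(q),h,"ext",np.ptp(q,0),"r",np.hypot(*v),"theta deg",np.degrees(th)%360)
    o=ctrl.get_obs();print(o["time_s"],o["ee_pos"],o["eef_rot"],o["force"],o["qpos"])
E
python3 -c "
from h import *
handle('wrist','w7')
handle('scene','s7')"
```

```text
handle 525 [ 0.68176715 -0.03130281] ext [0.02245679 0.02332525 0.00473152] r 0.07259009247043774 theta deg 151.89612566787778
15.55 [ 0.69376892 -0.06442031  0.26547005] [-3.14151111e+00  1.31076759e-04  8.26972545e-01] [0.0550046  0.3427273  0.03018537] [-1.45119359e-01  6.22810620e-01  9.22867947e-01 -6.23418095e-05
  1.59605532e+00  5.98702858e-01]
handle 25 [ 0.68129831 -0.03316643] ext [0.02385701 0.02101965 0.00532488] r 0.07115770540011802 theta deg 152.9174356322893
15.6 [ 0.69377236 -0.06436097  0.26544156] [-3.14151820e+00  1.98925824e-04  8.14773138e-01] [-0.15590684  0.21781976 -0.23801784] [-1.45011746e-01  6.22837802e-01  9.22889304e-01 -1.20257516e-04
  1.59604065e+00  6.11008426e-01]
```

Request:
arm_command:
  plan:
    - [[0,0,0,0,0,-0.14,-0.6],[0,0,0,0,0,-0.28,-0.6],[0,0,0,0,0,-0.42,-0.6],[0,0,0,0,0,-0.56,-0.6],[0,0,0,0,0,-0.7,-0.6],[0,0,0,0,0,-0.84,-0.6],[0,0,0,0,0,-0.98,-0.6],[0,0,0,0,0,-1.12,-0.6],[0,0,0,0,0,-1.26,-0.6],[0,0,0,0,0,-1.4,-0.6],[0,0,0,0,0,-1.54,-0.6],[0,0,0,0,0,-1.68,-0.6]]

```text
time_s: 16.8
ee_pos: [0.6938, -0.0643, 0.2655]
eef_rot: [-3.141, -0.0, 2.493]
force: [-0.0, 0.1, -0.2]
grip_width: 0.0749
grip_force: 0.0
```

Request:
arm_command:
  plan:
    - [[4,3,0,0,0,-0.14,-0.4],[9,6,0,0,0,-0.28,-0.4],[14,9,0,0,0,-0.42,-0.4],[19,12,0,0,0,-0.56,-0.4],[24,15,0,0,0,-0.7,-0.4],[29.5,19,0,0,0,-0.84,-0.4],[29.5,19,0,0,0,-0.98,-0.4],[29.5,19,0,0,0,-1.12,-0.4],[29.5,19,0,0,0,-1.25,-0.4],[29.5,19,0,0,0,-1.25,-0.4],[29.5,19,40,0,0,-1.25,-0.4]]

```text
time_s: 17.9
ee_pos: [0.6836, -0.0314, 0.2304]
eef_rot: [-3.136, 0.007, -2.548]
force: [2.2, -0.8, -0.7]
grip_width: 0.0663
grip_force: 0.0
```

```bash
python3 -c "
from h import *
handle('wrist','w8')"
```

```text
handle 656 [ 0.68050083 -0.03153492] ext [0.02289579 0.02291923 0.00472829] r 0.07141767692971226 theta deg 151.47287220176284
17.95 [ 0.68083237 -0.0311725   0.21935644] [ 3.13878125 -0.00343121 -2.54772495] [-1.71084014  0.40239374 -6.45572154] [-9.94690517e-02  6.00750323e-01  1.06046153e+00 -3.07093973e-05
  1.48481659e+00 -2.26412555e+00]
```

Request:
arm_command:
  plan:
    - [[0,0,25,0,0,0,-0.4],[0,0,50,0,0,0,-0.4],[0,0,70,0,0,0,-0.4],[0,0,70,0,0,0,-0.4],[0,0,70,0,0,0,1],[0,0,70,0,0,0,1],[0,0,70,0,0,0,1],[0,0,70,0,0,0,1],[0,0,70,0,0,0,1],[0,0,70,0,0,0,1]]
  squeeze: 25

```text
time_s: 18.95
ee_pos: [0.682, -0.0312, 0.1558]
eef_rot: [-3.141, 0.0, -2.541]
force: [0.7, -0.2, 0.8]
grip_width: 0.0238
grip_force: 25.0
```

Request:
arm_command:
  plan:
    - [[0.6,-9.4,0,0,0,0.131,1],[2.5,-18.6,0,0,0,0.262,1],[5.5,-27.6,0,0,0,0.393,1],[9.6,-36,0,0,0,0.524,1],[14.9,-43.8,0,0,0,0.654,1],[21.1,-50.9,0,0,0,0.785,1],[28.2,-57.1,0,0,0,0.916,1],[36,-62.4,0,0,0,1.047,1],[44.4,-66.5,0,0,0,1.178,1],[53.4,-69.5,0,0,0,1.309,1],[62.6,-71.4,0,0,0,1.44,1],[72,-72,0,0,0,1.571,1]]

```text
time_s: 20.15
ee_pos: [0.664, -0.1324, 0.1558]
eef_rot: [3.14, 0.003, 2.166]
force: [8.0, -3.8, -0.9]
grip_width: 0.0237
grip_force: 25.0
```

Request:
arm_command:
  plan:
    - [[0.6,-9.4,0,0,0,0.131,1],[2.5,-18.6,0,0,0,0.262,1],[5.5,-27.6,0,0,0,0.393,1],[9.6,-36,0,0,0,0.524,1],[14.9,-43.8,0,0,0,0.654,1],[21.1,-50.9,0,0,0,0.785,1],[28.2,-57.1,0,0,0,0.916,1],[36,-62.4,0,0,0,1.047,1],[44.4,-66.5,0,0,0,1.178,1],[53.4,-69.5,0,0,0,1.309,1],[62.6,-71.4,0,0,0,1.44,1],[72,-72,0,0,0,1.571,1]]

```text
time_s: 21.35
ee_pos: [0.5631, -0.1133, 0.1557]
eef_rot: [3.14, -0.0, 0.594]
force: [5.5, -4.0, -2.1]
grip_width: 0.0234
grip_force: 25.0
```

Request:
arm_command:
  plan:
    - [[0,0,0,0,0,0,1],[0,0,0,0,0,0,1]]

```text
time_s: 21.55
ee_pos: [0.5632, -0.1132, 0.1557]
eef_rot: [3.141, 0.0, 0.604]
force: [-0.6, -5.9, 1.2]
grip_width: 0.0235
grip_force: 25.0
```

```bash
python3 -c "
from h import *
handle('wrist','w9')
A=np.array([.622,-.0725])
from station import ctrl
v=ctrl.get_obs()['ee_pos'][:2]-A;print(np.hypot(*v),np.degrees(np.pi-(np.arctan2(v[1],v[0])-.113))%360)"
```

```text
handle 1409 [ 0.56546775 -0.10989339] ext [0.03023209 0.03520032 0.00594699] r 0.0677802398662938 theta deg 332.9916853790915
21.6 [ 0.5631969  -0.1133273   0.15573251] [3.14078347e+00 3.65163528e-04 6.04141785e-01] [-1.29973161 -5.39586267  0.73687496] [-2.61943333e-01  3.97356495e-01  1.50900544e+00 -8.49888879e-04
  1.23485096e+00  7.04991085e-01]
0.07158681958472961 331.7019730599708
```

Request:
arm_command:
  plan:
    - [[0.6,-9.4,0,0,0,0.131,1],[2.5,-18.6,0,0,0,0.262,1],[5.2,-27,0,0,0,0.384,1],[7.3,-31.6,0,0,0,0.454,1],[8.7,-34.3,0,0,0,0.495,1],[8.7,-34.3,0,0,0,0.495,1],[8.7,-34.3,0,0,0,0.495,1],[8.7,-34.3,0,0,0,0.495,1]]

```text
time_s: 22.4
ee_pos: [0.5511, -0.0799, 0.1557]
eef_rot: [3.141, -0.0, 0.108]
force: [0.4, -6.1, 2.6]
grip_width: 0.0239
grip_force: 25.0
```

Request:
arm_command:
  plan:
    - [[0,0,0,0,0,0,-0.3],[0,0,0,0,0,0,-0.3],[0,0,0,0,0,0,-0.3],[0,0,0,0,0,0,-0.3],[0,0,-20,0,0,0,-0.3],[0,0,-60,0,0,0,-0.3],[0,0,-100,0,0,0,-0.3],[0,0,-140,0,0,0,-0.3],[-40,0,-150,0,0,0,-0.3],[-80,0,-150,0,0,0,-0.3],[-100,0,-150,0,0,0,-0.3],[-100,0,-150,0,0,0,-0.3]]

```text
time_s: 23.6
ee_pos: [0.45, -0.09, 0.3063]
eef_rot: [3.141, -0.001, 0.105]
force: [1.0, -0.4, 0.2]
grip_width: 0.0611
grip_force: 0.0
```

```bash
python3 -c "
from h import *
handle('wrist','w10');handle('scene','s10');handle('side','d10')
P,c=wcloud('w10');x,y,z=np.moveaxis(P,-1,0)
m=np.hypot(x-.6025,y-.1063)<.018;print('mount z',np.median(z[m]),m.sum())
q=P[(abs(z-.182)<.004)&(np.hypot(x-.6025,y-.1063)<.035)];print((q.min(0)+q.max(0))/2,np.ptp(q,0))
a=cv2.imread('pics/s10.png')[130:280,200:450];cv2.imwrite('pics/s10c.png',cv2.resize(a,(750,450)))"
```

```text
handle 442 [ 0.55022875 -0.07914675] ext [0.02283569 0.0218218  0.00532982] r 0.07207837469755267 theta deg 1.1833412236671847
23.65 [ 0.45107955 -0.08995555  0.30610727] [ 3.14120012e+00 -1.36792798e-03  1.05527136e-01] [-0.66041472  0.47732219  0.02148887] [-2.76582648e-01  3.29909068e-02  1.59953191e+00  1.46141426e-04
  1.50765420e+00  1.18867769e+00]
handle 24 [ 0.55036785 -0.08150639] ext [0.02663298 0.02345625 0.00584635] r 0.0721961169072696 theta deg 359.30816570940374
23.7 [ 0.45168943 -0.08989271  0.30578595] [ 3.14140925e+00 -8.17085516e-04  1.05790256e-01] [ 0.028634    0.04117152 -0.23298598] [-2.76081378e-01  3.48609670e-02  1.59832438e+00  1.34565394e-04
  1.50758073e+00  1.18891632e+00]
handle 34 [ 0.5509105  -0.07372386] ext [0.02248257 0.02264188 0.00537179] r 0.07110003407060546 theta deg 5.488133967119097
23.75 [ 0.45197153 -0.08987797  0.3054926 ] [-3.14157180e+00 -2.36251407e-04  1.05925732e-01] [-0.49037184  0.37900767  0.26348639] [-2.75867247e-01  3.60039195e-02  1.59780316e+00  1.07589756e-04
  1.50757410e+00  1.18899656e+00]
mount z 0.181894427040003 672
[0.60154114 0.10560709 0.18106007] [0.0408267  0.04102322 0.00600939]
```

View pics/s10c.png

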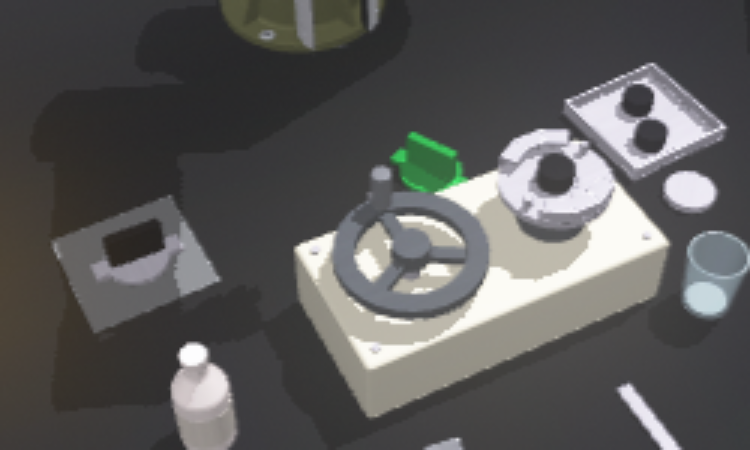

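The handle is back at crop (380,185), as at the start. The mount stands proud at (557,172) with its top measured at 182 mm, and the cover is upright on the mat. I'm handing in.

```bash
python3 -c "
from station import ctrl
print(ctrl.hand_in())"
```

```text
the job is handed in; nothing more can be done
None
```

The job is handed in at about 24 s: the cover stands upright on the grey mat, the handwheel has made one full clockwise turn with its handle back at the index post (within about 1°), and the mount stands 22 mm proud of the mouth; my grip on the handle slipped once at about 150° (force readings around 42 N, most likely on the fingers), and I regrasped and finished the turn.

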